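# Find the full tin of staples by its weight

## Robot

A 6-joint arm with a two-finger parallel gripper is mounted at the origin on a cart in front of the work surface, level with it; the furniture and walls round the work are solid. World frame = base frame: x ahead of the robot, y to its left, z up, the work surface at z = 0. Lengths are in m, angles in degrees, forces in N, time in s.
With the tool pointing down it reaches from about 0.25 to 0.775 m from the base axis. Payload 4 kg.
Tool frame: the origin (TCP) lies between the finger pads; the fingertips stand 22 mm ahead of it and the grasp point (between the pads) lies 3 mm ahead of it (manip.tip_extent is the distance from the TCP to the fingertips, in m); z points along the fingers, y is the line along which they close (so a half turn about z gives the same grasp; the last joint's range is limited). The gripper opens to 85 mm and grips with 20 to 120 N. Pads are 22 mm wide; open, the fingers measure 114 mm over their backs; the gripper's body (76 mm by 85 mm) begins 54 mm behind the grasp point. The pads swing forward as they close: fully open they stand 13 mm farther back than shut.
Start: joints at [-72.943, 4.996, 78.535, -0, 96.463, -5.907], TCP at [0.215, -0.506, 0.253] pointing down, gripper open.
Joint ranges: [-177.83, 177.83], [-43.37, 116.18], [15.69, 146.23], [-61.86, 241.86], [9.47, 152.12], [-147.06, 147.06]. Speed limits (degrees/s): [159.86, 159.86, 180, 180, 180, 180].

## Interface

Orientations are given as a 3x3 rotation matrix whose columns are the frame's x, y, z axes.
In Python, from workcell import manip gives the robot as it stands. The module is installed in compiled form; this text tells all that it offers. Calls block until the motion is done:
- manip.goto(position, orientation): joint-space move of the TCP to a pose.
- manip.move_straight(position, ori=None, velocity=0.15, max_force=None): straight line of the TCP; ori=None keeps the orientation; velocity is the mean speed in m/s. With max_force (N) it stops when the force on the tool has changed by that much, and returns True; else False.
- manip.move_j(angles): joint-space move.
- manip.open_gripper() and manip.close_gripper(force=None): open the fingers fully, or close them until they stop; force is the grip in N (None keeps the last).
- manip.dwell(seconds).
- manip.ik(position, orientation): joint angles nearest the present ones, or None.
- manip.capture(name): name is "side" or "top"; returns a dict with "img" (420x560x3 uint8, red, green, blue), "mtx" (3x3 intrinsics, pixels), "distortion" ([k1, k2, p1, p2, k3] as OpenCV has them; the pictures are not rectified), "position" and "orientation" of the camera in the world. Camera axes: x right, y down, z forward; pixel columns grow to the right and rows downward; lengths in m; the calibration is good to about 2 mm. A picture is of the moment at which its call begins. There is no depth.
A pose or a line that the arm cannot do raises manip.IKError and nothing moves.
- manip.hand_in(): hands the job in; it is judged then, once.
Readings, each from a call of its own:
- manip.get_t(): time.
- manip.get_joint_pos(): joint angles.
- manip.get_joint_vel(): joint speeds.
- manip.get_tau(): joint torques, N m.
- manip.get_ee_pos(): TCP position.
- manip.get_tcp_rot(): TCP orientation.
- manip.get_ft_force(): force on the tool from outside, world axes, zero at the start.
- manip.get_torque(): the same for the moment, N m.
- manip.get_opening(): finger opening in m.
- manip.get_grip_force(): force on a finger pad.
Only numpy, scipy, OpenCV 4.12 (cv2) and the standard library are available. Lean on these libraries where they do the work, as an engineer would, in place of code of your own. Each camera call takes 0.05 s, during which the arm holds its last target. There are 200 camera calls.

## Task

The stapler is empty, and of the three identical closed tins of spare staples in the grey supply case only one is full: swing the steel latch lever at the front of the case outwards and down, open the lid all the way back, and heft the tins one at a time, working along from the left one to the right one, lifting each clear of the case floor for a moment and setting it back upright in its own compartment. Then take the heaviest (if it is the last one lifted it may stay in the hand) and hold it up level above the case, its underside some 25 cm above the desk, and finish while still holding it there. Leave the two lighter tins standing in their compartments, and do not shift the stapler, phone, eraser or pencil.

Things in the scene. Friction and masses are not known exactly. Their poses are not given: they have to be found in the camera images.
- case: grey steel case, fixed; shut 138 mm deep (x), 320 wide (y), 64 high, walls 4; base 38 high, lid 26 deep. Front (-x) faces the robot within 0.2 rad. Origin: centre of its underside on the desk; x to the rear, y left, z up. Felt floor 7 mm up; two dividers, 18 mm above the felt, 3 thick, at y = +/-50 mm part three compartments 130 mm deep; the tins stand near y = +100, 0, -100 mm.
- latch (a joint): latch lever angle (rad): 0 upright on the case front, its hook over a tongue on the lid, which it locks shut; grows as its top swings outwards (case -x, to the robot) and down, to 1.75 at the stop. Lid free from about 0.2 on. Turns about a pin along the case's y (latch_pin); stays where left, about 1 N at the tab moves it.
- latch_pin (a point): the lever's pin: 75 mm in front of the case's origin and 20 mm above the desk, in the middle of the front; axes as the case.
- latch_tab (a point): middle of the thumb tab at the lever's free end: steel plate 36 mm wide (y), 4 thick, 16 tall, 61 mm above the pin when latched. It leans a little outwards and then stands from 8 to 24 mm above the lid's top, 10 mm in front of the lid's front edge; the lid top behind it is bare, so push it outwards from behind or pinch its sides.
- case_lid (a joint): opening angle of the lid: 0 shut; grows as the front edge rises and swings to the rear, 1.75 (just past upright) fully back, at the stop. A friction hinge: the lid stays at any angle; lifting a tab takes 3 to 4 N.
- lid_hinge (a point): middle of the lid's hinge line: 72 mm behind the case's origin, 38 mm above the desk; the line runs along the case's y.
- lid_tab_left (a point): grip point of the left lift tab: flat dark tongue projecting 32 mm from the lid's front face, this point 20 mm out, 32 mm wide (y), 7 thick; shut it lies 89 mm in front of the case's origin, 68 mm left of it, 50 mm above the desk (161 mm from the hinge line). Can be pinched by its two sides (along y) and carried round the hinge; moves with the lid.
- lid_tab_right (a point): the same tab on the right of the latch, 68 mm to the right of the case's origin.
- tin_left: one of three identical closed metal tins, 52 x 52 mm, 50 tall, lid fixed; in the left compartment (near case y = +100 mm). Origin: centre of its underside; z up, x and y along its sides, within 0.1 rad of the case's at the start. One tin, any of the three, is full of staple strips: 0.38 to 0.50 kg; the others weigh 0.12 to 0.20 kg. The strips lie loose inside; nothing outside tells them apart.
- tin_middle: one of three identical closed metal tins, 52 x 52 mm, 50 tall, lid fixed; in the middle compartment (near case y = 0). Origin: centre of its underside; z up, x and y along its sides, within 0.1 rad of the case's at the start. One tin, any of the three, is full of staple strips: 0.38 to 0.50 kg; the others weigh 0.12 to 0.20 kg. The strips lie loose inside; nothing outside tells them apart.
- tin_right: one of three identical closed metal tins, 52 x 52 mm, 50 tall, lid fixed; in the right compartment (near case y = -100 mm). Origin: centre of its underside; z up, x and y along its sides, within 0.1 rad of the case's at the start. One tin, any of the three, is full of staple strips: 0.38 to 0.50 kg; the others weigh 0.12 to 0.20 kg. The strips lie loose inside; nothing outside tells them apart.
- stapler: the stapler, 36 x 128 x 48 mm, standing on the desk to the right of the case. Origin: centre of its underside. Bystander.
- phone: a phone lying flat, 148 x 72 x 8 mm, long side along its x, near the desk's front edge, left of the case's front. Origin: centre of its underside. Bystander.
- eraser: an eraser, 23 x 50 x 12 mm, on the desk to the far right of the case. Origin: centre of its underside. Bystander.
- pencil: a pencil, 136 mm long and 7 mm thick, on the desk to the right of the case. Origin: its middle. Bystander.

How it is judged (in metres and radians):
On the way, in this order (a step that is already met when the one before it is completed fails the run):
1. the latch lever is swung free of the lid (value of joint latch above 0.4 rad and value of joint case_lid below 0.1 rad), for 0.1 s.
2. the lid is opened back (value of joint case_lid above 1.35 rad), for 0.2 s.
3. the left tin is lifted clear of the case, the other two standing in theirs (height (world z) of tin_left above 0.017 m and contact force between tin_left and case below 0.05 N and contact force between tin_left and the fingers above 1 N and height (world z) of each of tin_middle, tin_right below 0.014 m and angle between each of tin_middle, tin_right's own z axis and vertical below 0.15 rad and distance of each of tin_middle, tin_right from where it was at the start of the episode below 0.06 m), for 0.2 s.
4. the middle tin is lifted clear of the case, the other two standing in theirs (height (world z) of tin_middle above 0.017 m and contact force between tin_middle and case below 0.05 N and contact force between tin_middle and the fingers above 1 N and height (world z) of each of tin_left, tin_right below 0.014 m and angle between each of tin_left, tin_right's own z axis and vertical below 0.15 rad and distance of each of tin_left, tin_right from where it was at the start of the episode below 0.06 m), for 0.2 s.
5. the right tin is lifted clear of the case, the other two standing in theirs (height (world z) of tin_right above 0.017 m and contact force between tin_right and case below 0.05 N and contact force between tin_right and the fingers above 1 N and height (world z) of each of tin_left, tin_middle below 0.014 m and angle between each of tin_left, tin_middle's own z axis and vertical below 0.15 rad and distance of each of tin_left, tin_middle from where it was at the start of the episode below 0.06 m), for 0.2 s.
At the end, for the whole second after the job is handed in: The fingers alone hold the full tin still, level within 0.3 rad, underside over 19.5 cm above the desk; the other two stand upright on the case floor within 60 mm of their start, each weighing under 2.8 N on the case (the light ones); lid open beyond 1.35 rad, latch beyond 0.35 rad (((height (world z) of tin_left between 0.195 and 0.6 m and angle between tin_left's own z axis and vertical below 0.3 rad and linear speed of tin_left below 0.05 m/s and contact force between tin_left and the fingers above 1 N and contact force between tin_left and case below 0.05 N and height (world z) of each of tin_middle, tin_right below 0.014 m and angle between each of tin_middle, tin_right's own z axis and vertical below 0.15 rad and distance of each of tin_middle, tin_right from where it was at the start of the episode below 0.06 m and linear speed of each of tin_middle, tin_right below 0.03 m/s and contact force between tin_middle and case between 0.5 and 2.8 N and contact force between each of tin_middle, tin_right and the fingers below 0.05 N and contact force between tin_right and case between 0.5 and 2.8 N) or (height (world z) of tin_middle between 0.195 and 0.6 m and angle between tin_middle's own z axis and vertical below 0.3 rad and linear speed of tin_middle below 0.05 m/s and contact force between tin_middle and the fingers above 1 N and contact force between tin_middle and case below 0.05 N and height (world z) of each of tin_left, tin_right below 0.014 m and angle between each of tin_left, tin_right's own z axis and vertical below 0.15 rad and distance of each of tin_left, tin_right from where it was at the start of the episode below 0.06 m and linear speed of each of tin_left, tin_right below 0.03 m/s and contact force between tin_left and case between 0.5 and 2.8 N and contact force between each of tin_left, tin_right and the fingers below 0.05 N and contact force between tin_right and case between 0.5 and 2.8 N) or (height (world z) of tin_right between 0.195 and 0.6 m and angle between tin_right's own z axis and vertical below 0.3 rad and linear speed of tin_right below 0.05 m/s and contact force between tin_right and the fingers above 1 N and contact force between tin_right and case below 0.05 N and height (world z) of each of tin_left, tin_middle below 0.014 m and angle between each of tin_left, tin_middle's own z axis and vertical below 0.15 rad and distance of each of tin_left, tin_middle from where it was at the start of the episode below 0.06 m and linear speed of each of tin_left, tin_middle below 0.03 m/s and contact force between tin_left and case between 0.5 and 2.8 N and contact force between each of tin_left, tin_middle and the fingers below 0.05 N and contact force between tin_middle and case between 0.5 and 2.8 N)) and value of joint case_lid above 1.35 rad and value of joint latch above 0.35 rad); the arm keeps its last pose, push and grip.
It fails at once if the stapler is shifted by more than 30 mm (distance of stapler from where it was at the start of the episode above 0.03 m).
It fails at once if the phone is shifted by more than 30 mm (distance of phone from where it was at the start of the episode above 0.03 m).
It fails at once if the eraser is shifted by more than 30 mm (distance of eraser from where it was at the start of the episode above 0.03 m).
It fails at once if the pencil is shifted by more than 50 mm (distance of pencil from where it was at the start of the episode above 0.05 m).
It fails at once if a tin is tipped by more than 0.7 rad (angle between any of tin_left, tin_middle, tin_right's own z axis and vertical above 0.7 rad).
It also fails if it takes over 72 s, if anything falls off the work surface, if the arm or the gripper's body presses on something with over 40 N, if the wrist force passes 120 N, or if a joint passes its speed limit or range.

## Working session

There is one attempt and no reset: what is moved stays moved. The work goes in short steps, each a Python script; the robot and the scene stay as the last script left them, time stands still between calls to the robot, and variables do not carry over. Pictures are saved under pics/ and viewed, at most 10 in all, crops included, and the job is handed in when it is done.

```bash
ls; mkdir -p pics; python3 - <<'E'
from workcell import manip
import cv2,numpy as np
for n in("top","side"):
    c=manip.capture(n); cv2.imwrite(f"pics/{n}0.png",c["img"][:,:,::-1]); np.savez(f"{n}0.npz",**c)
    print(n,c["mtx"].tolist(),c["distortion"],c["position"],c["orientation"])
print(manip.get_t(),manip.get_ft_force(),manip.get_tcp_rot(),manip.tip_extent)
E
```

```text
pics
top [[518.3679447736118, 0.0, 272.35231789923665], [0.0, 518.3679447736118, 217.71785385435987], [0.0, 0.0, 1.0]] [-0.1864006  0.         0.         0.         0.       ] [ 0.23274037 -0.240323    1.67505277] [[-0.02813725 -0.98654318  0.16106161]
 [-0.99733685  0.03855251  0.06191048]
 [-0.06728669 -0.15889068 -0.98500064]]
side [[415.29579706716214, 0.0, 284.807252566592], [0.0, 415.29579706716214, 207.74206219686513], [0.0, 0.0, 1.0]] [0.04129983 0.         0.         0.         0.        ] [ 0.32890936 -0.8822632   0.74276865] [[ 0.96611145 -0.16035348  0.20227563]
 [-0.2575677  -0.65035458  0.71463124]
 [ 0.01695728 -0.74251309 -0.66961688]]
0.1 [-0.43016544 -0.02036651 -0.57635423] [[ 9.20764034e-01  3.90119515e-01 -5.99099392e-04]
 [ 3.90119930e-01 -9.20762105e-01  1.89394593e-03]
 [ 1.87237250e-04 -1.97759791e-03 -9.99998027e-01]] 0.022
```

View pics/top0.png

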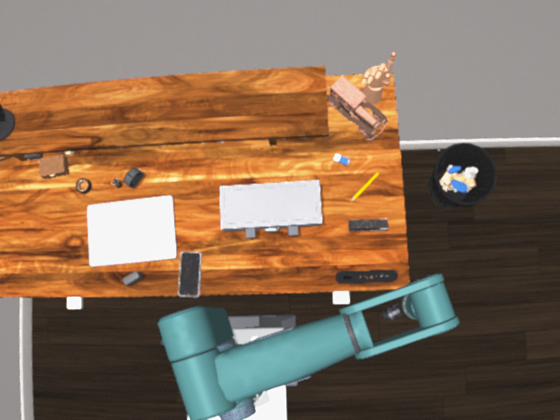

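View pics/side0.png

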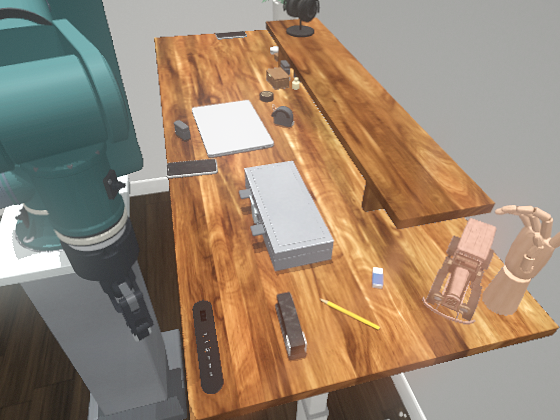

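Top view: the case lid spans about (219,187)–(321,180)–(323,222)–(221,230), with tabs near (251,232) and (293,230) and the latch at (272,229). The stapler is at (368,226) and the phone at (189,275). Side view: the lid top runs from (246,168) to (330,240), tabs near (245,194) and (257,228). Next I'll look closer at both.

```bash
cat > h.py <<'E'
import numpy as np,cv2
def ray(c,px):
    u=cv2.undistortPoints(np.array(px,float).reshape(-1,1,2),c["mtx"],c["distortion"]).reshape(-1,2)
    d=np.c_[u,np.ones(len(u))]@np.array(c["orientation"]).T
    return np.array(c["position"]),d/np.linalg.norm(d,axis=1)[:,None]
def onplane(c,px,z):
    o,d=ray(c,px); return o+d*((z-o[2])/d[:,2])[:,None]
def tri(c1,p1,c2,p2):
    o1,d1=ray(c1,[p1]);o2,d2=ray(c2,[p2]);d1=d1[0];d2=d2[0]
    s=np.linalg.lstsq(np.c_[d1,-d2],o2-o1,rcond=None)[0]
    a=o1+s[0]*d1;b=o2+s[1]*d2; return (a+b)/2,np.linalg.norm(a-b)
E
python3 - <<'E'
import cv2,numpy as np
from h import *
t=dict(np.load("top0.npz"));s=dict(np.load("side0.npz"))
for c,(x,y,w,h),nm in((t,(210,165,130,85),"t"),(s,(235,150,110,125),"s")):
    im=c["img"][y:y+h,x:x+w,::-1]
    hsv=cv2.cvtColor(im,cv2.COLOR_BGR2HSV)
    m=((hsv[...,1]<45)&(hsv[...,2]>130)).astype(np.uint8)
    m=cv2.morphologyEx(m,cv2.MORPH_OPEN,np.ones((3,3),np.uint8))
    k=max(cv2.findContours(m,0,1)[0],key=cv2.contourArea)
    ap=cv2.approxPolyDP(cv2.convexHull(k),3,True).reshape(-1,2)+[x,y]
    print(nm,ap.tolist())
    q=onplane(c,k.reshape(-1,2)+[x,y],.064)
    r=cv2.minAreaRect(q[:,:2].astype(np.float32)); print(r)
A=cv2.resize(t["img"][165:250,210:340,::-1],(800,523),interpolation=2); B=cv2.resize(s["img"][150:275,235:345,::-1],(528,600),interpolation=2)
cv2.imwrite("pics/t1.png",A);cv2.imwrite("pics/s1.png",B)
E
```

```text
t [[318, 180], [321, 223], [297, 234], [249, 237], [221, 228], [220, 186]]
((0.5244075059890747, -0.1328091025352478), (0.17082053422927856, 0.323229044675827), 1.1553958654403687)
s [[245, 168], [293, 161], [332, 238], [329, 258], [312, 262], [274, 252]]
((0.5398331880569458, -0.15608446300029755), (0.14061596989631653, 0.3677860200405121), 1.2283436059951782)
```

View pics/t1.png

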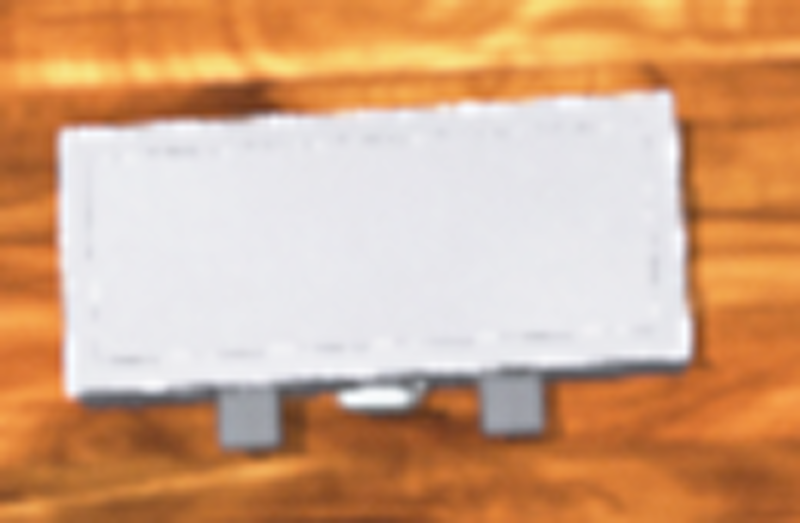

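View pics/s1.png

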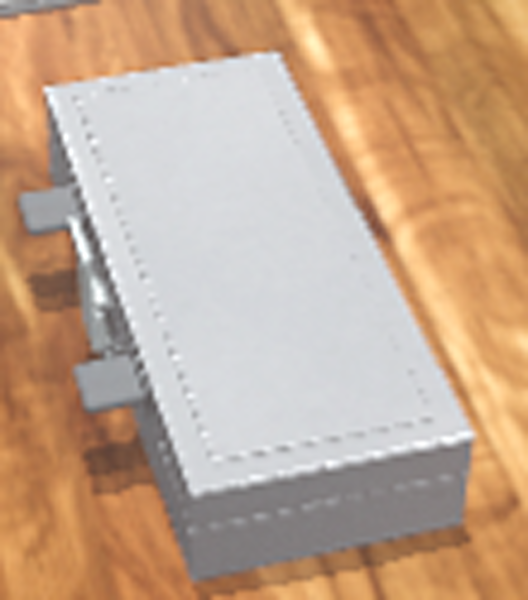

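The crops show all four lid corners, in zoomed pixels. Top: (62,129), (671,92), (690,360), (72,397). Side: (278,53), (471,434), (193,494), (45,88). I'll triangulate these and the tab outer corners.

```bash
python3 - <<'E'
from h import *
t=dict(np.load("top0.npz"));s=dict(np.load("side0.npz"))
f=lambda p,k,o:(np.array(p)+.5)/k-.5+o
T=[(62,129),(671,92),(690,360),(72,397),(221,450),(281,446),(484,436),(545,433)]
S=[(278,53),(471,434),(193,494),(45,88),(20,195),(27,230),(76,367),(87,408)]
kT=800/130;P=[]
for a,b in zip(T,S):
    p,e=tri(t,f(a,kT,(210,165)),s,f(b,4.8,(235,150)));P.append(p);print(p.round(4),round(e,4))
P=np.array(P);C=P[:4].mean(0)
fr=P[3]-P[2];re=P[0]-P[1];dl=P[0]-P[3];dr=P[1]-P[2]
print("widths",[np.linalg.norm(v).round(4) for v in(fr,re,dl,dr)])
yaw=[np.arctan2(-v[0],v[1]) for v in(fr,re)]+[np.arctan2(v[1],v[0]) for v in(dl,dr)]
print(C,yaw)
y=np.mean(yaw[:2]);R=np.array([[np.cos(y),-np.sin(y)],[np.sin(y),np.cos(y)]])
print("case frame:",((P[:,:2]-C[:2])@R).round(4).tolist())
E
```

```text
[0.6069 0.0281 0.063 ] 0.002
[ 0.6117 -0.2897  0.0653] 0.0028
[ 0.4741 -0.2936  0.0642] 0.0022
[0.4667 0.0241 0.0646] 0.0017
[ 0.4381 -0.0512  0.0522] 0.0017
[ 0.4375 -0.0824  0.0538] 0.0009
[ 0.441  -0.1869  0.0507] 0.0025
[ 0.4406 -0.2183  0.0533] 0.0016
widths [np.float64(0.3178), np.float64(0.3178), np.float64(0.1402), np.float64(0.1376)]
[ 0.53986871 -0.13277664  0.06428778] [np.float64(0.023328317468349614), np.float64(0.01524336476478669), np.float64(0.0289087654529614), np.float64(0.02885087975782068)]
case frame: [[0.0701, 0.1596], [0.0688, -0.1582], [-0.0688, -0.1596], [-0.0701, 0.1582], [-0.1002, 0.0835], [-0.1013, 0.0523], [-0.0999, -0.0522], [-0.1009, -0.0836]]
```

Case centre is about (0.540, −0.133), yaw 0.022. The measured lid height (0.064) and sizes match the text. First the latch.

```bash
cat >> h.py <<'E'
from workcell import manip
O=np.array([.540,-.133,0.]);YAW=.022
RC=np.array([[np.cos(YAW),-np.sin(YAW),0],[np.sin(YAW),np.cos(YAW),0],[0,0,1]])
def W(x,y,z): return O+RC@[x,y,z]
def ori(phi=0.,closex=False):   # phi: tilt of tool z forward from straight down (rad); fingers close along case y (or x)
    if closex: M=np.array([[0,1,0],[1,0,0],[0,0,-1.]])
    else:
        z=np.array([np.sin(phi),0,-np.cos(phi)]);y=np.array([0,-1.,0]);M=np.c_[np.cross(y,z),y,z]
    return RC@M
E
python3 - <<'E'
from h import *
for th in np.linspace(0,1.65,6):
    for y in(.068,-.068):
        a=th-np.arctan2(.012,.164)
        phi=.8*(1-th/1.65)
        g=np.array([.072-.164*np.cos(a+.0),y,.038+.164*np.sin(a+2*.073)])
        q=manip.ik(W(*g)-.003*ori(phi)[:,2],ori(phi)); print(round(th,2),y,None if q is None else np.round(q))
for y in(.1,0,-.1): print(manip.ik(W(0,y,.05),ori(closex=True)))
manip.close_gripper(30)
manip.goto(W(-.03,0,.15),ori())
manip.move_straight(W(-.03,0,.095),velocity=.1)
print(manip.move_straight(W(-.03,0,.075),velocity=.02,max_force=4),manip.get_ee_pos(),manip.get_ft_force(),manip.get_opening(),manip.get_t())
E
```

```text
0.0 0.068 [-31. -24. 138.  46.  33.  25.]
0.0 -0.068 [-53. -11. 130.  55.  45.   1.]
0.33 0.068 [-26. -25. 128.  23.  46.  51.]
0.33 -0.068 [-47. -15. 121.  34.  52.  26.]
0.66 0.068 [-21. -19. 116.  12.  58.  63.]
0.66 -0.068 [-40. -12. 110.  20.  62.  42.]
0.99 0.068 [-17. -10. 103.   6.  70.  71.]
0.99 -0.068 [-33.  -4.  97.  11.  72.  54.]
1.32 0.068 [-14.   1.  89.   2.  81.  75.]
1.32 -0.068 [-27.   6.  84.   4.  82.  61.]
1.65 0.068 [-11.  14.  74.  -0.  92.  78.]
1.65 -0.068 [-23.  18.  69.  -0.  93.  66.]
[-9.54369572e+00  1.10742060e+01  9.56721423e+01 -2.54444375e-14
  7.32536517e+01 -1.08042029e+01]
[-1.96776449e+01  1.31155684e+01  9.32044768e+01 -2.54444375e-14
  7.36799547e+01 -2.09381521e+01]
[-2.87562515e+01  1.70819377e+01  8.82152926e+01 -2.54444375e-14
  7.47027697e+01 -3.00167587e+01]
True [ 0.51018619 -0.13369974  0.08604573] [-0.17545858 -0.44165154  3.92883894] -0.00013493450105024445 3.925
```

```bash
python3 - <<'E'
from h import *
def m(x,z,v,f=None): 
    r=manip.move_straight(W(x,0,z),velocity=v,max_force=f); print(x,z,r,manip.get_ft_force().round(2),manip.get_ee_pos().round(4))
m(-.03,.0915,.05)
m(-.106,.0915,.05,15)
m(-.112,.072,.05,15)
m(-.116,.05,.05,15)
m(-.116,.13,.15)
c=manip.capture("side");cv2.imwrite("pics/s2.png",cv2.resize(c["img"][130:280,200:360,::-1],(640,600),interpolation=2))
E
```

```text
-0.03 0.0915 False [ 0.64  0.24 -0.71] [ 0.5102 -0.1337  0.0917]
-0.106 0.0915 False [ 1.04  0.57 -0.01] [ 0.4341 -0.1353  0.0914]
-0.112 0.072 False [ 0.38 -0.33  0.43] [ 0.4277 -0.1353  0.0715]
-0.116 0.05 False [-0.29 -0.22  0.48] [ 0.4238 -0.1354  0.0497]
-0.116 0.13 False [-0.35  0.09 -0.84] [ 0.4236 -0.1354  0.1294]
```

View pics/s2.png

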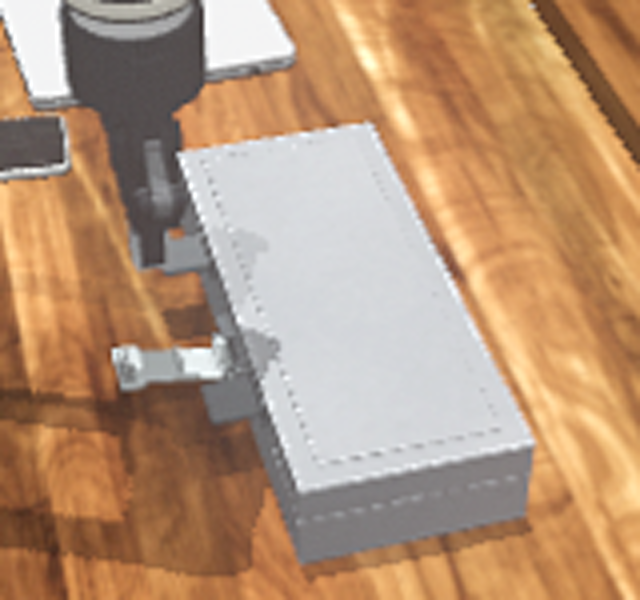

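The lever is swung well down: in the crop its free end is at (125,368), and the lid is still shut. Next I pinch the right tab at (235,400), with the tool tilted forward, and carry the lid round.

```bash
python3 - <<'E'
from h import *
Y=-.068
def pose(th,d=0.):
    phi=.7*(1-th/1.66); M=ori(phi)
    x,z=-.163,.014
    g=W(.072+x*np.cos(th)+z*np.sin(th),Y,.038-x*np.sin(th)+z*np.cos(th))
    return g-(.003+d)*M[:,2],M
manip.open_gripper()
ths=np.linspace(0,1.66,14)
print([manip.ik(*pose(t)) is not None for t in ths], manip.ik(*pose(0,.09)))
manip.goto(*pose(0,.09))
print(manip.move_straight(pose(0)[0],velocity=.06,max_force=8),manip.get_ft_force())
manip.close_gripper(40); print(manip.get_opening(),manip.get_grip_force(),manip.get_ft_force())
for t in ths[1:]:
    r=manip.move_straight(*pose(t),velocity=.08,max_force=40)
    print(round(t,2),r,manip.get_ft_force().round(1),round(float(manip.get_opening()),4))
    if r: break
print(manip.get_t())
c=manip.capture("side");cv2.imwrite("pics/s3.png",c["img"][60:360,140:520,::-1])
E
```

```text
[True, True, True, True, True, True, True, True, True, True, True, True, True, True] [-58.25775526 -24.4439239  126.96120433  39.40216469  61.00141206
  15.8671322 ]
False [ 0.28675133 -0.32665273 -0.16375226]
0.031243644737716385 38.77317130565643 [-6.54857836  3.15160811  6.60666076]
0.13 False [-1.3  2.2  0.6] 0.0313
0.26 False [-2.6  2.6 -0.7] 0.031
0.38 False [-3.   3.1 -0.3] 0.031
0.51 False [-3.7  3.  -0.8] 0.0312
0.64 False [-2.9  3.3  0.5] 0.031
0.77 False [-1.5  4.8 -0.1] 0.0315
0.89 False [-1.   4.4 -0.5] 0.031
1.02 False [-0.9  5.3 -1. ] 0.0311
1.15 False [-0.9  6.1 -0.1] 0.0309
1.28 False [-1.2  5.6  0.1] 0.0309
1.4 False [ 0.1  4.4 -0.7] 0.0311
1.53 False [ 0.4  5.2 -0.3] 0.0309
1.66 False [-0.2  5.6 -0.6] 0.0309
16.95
```

View pics/s3.png

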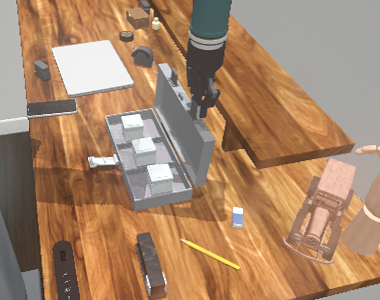

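The lid stands upright and the three tins are visible in the crop at (132,122), (145,150) and (160,175). I'll release, back off and measure the tins.

```bash
python3 - <<'E'
from h import *
manip.open_gripper()
p=manip.get_ee_pos(); manip.move_straight(p+[0,0,.09],velocity=.2)
manip.move_j([-72.943,4.996,78.535,0,96.463,-5.907])
t=manip.capture("top");s=manip.capture("side");np.savez("top1.npz",**t);np.savez("side1.npz",**s)
A=cv2.resize(t["img"][160:250,210:330,::-1],(800,600),interpolation=2); B=cv2.resize(s["img"][160:275,235:355,::-1],(626,600),interpolation=2)
cv2.imwrite("pics/t4.png",A);cv2.imwrite("pics/s4.png",B);print(manip.get_t())
E
```

```text
20.1833
```

View pics/t4.png

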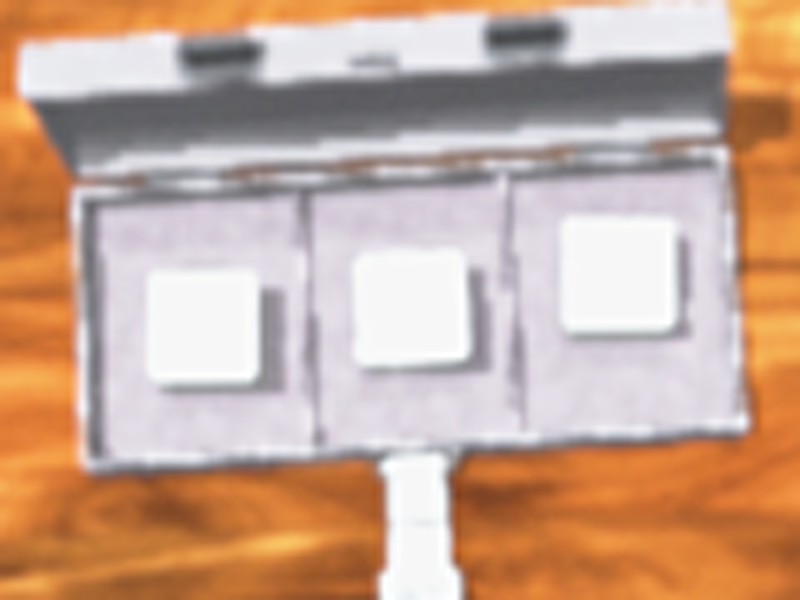

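View pics/s4.png

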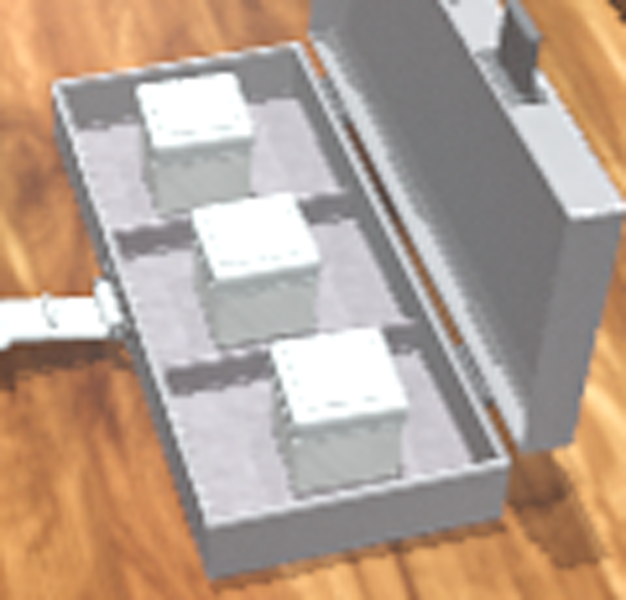

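Tin tops, as zoomed-pixel centres. Top: (204,327), (412,309), (620,275). Side: (195,112), (252,236), (335,375). I'll triangulate these and take the yaw from masks.

```bash
python3 - <<'E'
from h import *
t=dict(np.load("top1.npz"));s=dict(np.load("side1.npz"))
f=lambda p,k,o:(np.array(p)+.5)/k-.5+o
for a,b in zip([(204,327),(412,309),(620,275)],[(195,111.5),(252,236.5),(335,375)]):
    pa=f(a,800/120,(210,160)); p,e=tri(t,pa,s,f(b,600/115,(235,160)))
    x,y=pa.round().astype(int)
    sub=cv2.resize(t["img"][y-12:y+13,x-12:x+13],None,fx=8,fy=8,interpolation=2)
    hsv=cv2.cvtColor(sub,cv2.COLOR_RGB2HSV); m=(sub.min(2)>230).astype(np.uint8)
    k=max(cv2.findContours(m,0,1)[0],key=cv2.contourArea).reshape(-1,2)
    q=onplane(t,f(k,8,(x-12,y-12)),.057); r=cv2.minAreaRect((q[:,:2]*1000).astype(np.float32))
    print("tri",p.round(4),round(e,4),"case",(RC.T@(p-O)).round(4),"rect",np.round(r[0],1),np.round(r[1],1),round(r[2],1),"case",(RC.T@(np.r_[np.array(r[0])/1000,0]-O)).round(4))
E
```

```text
tri [ 0.5312 -0.0361  0.0541] 0.0001 case [-0.0066  0.097   0.0541] rect [532.3 -35.3] [54.8 55.1] 87.8 case [-0.0056  0.0978  0.    ]
tri [ 0.5354 -0.1364  0.0545] 0.001 case [-0.0047 -0.0033  0.0545] rect [ 537.5 -135.2] [54.8 56.3] 88.8 case [-0.0026 -0.0021  0.    ]
tri [ 0.5475 -0.2362  0.0555] 0.0012 case [ 0.0053 -0.1033  0.0555] rect [ 549.2 -235.4] [55.7 55. ] 87.6 case [ 0.007  -0.1026  0.    ]
```

Tops come out at about 0.055 m (expected 0.057) and the y positions match the compartments, so I'll heft from left to right.

```bash
python3 - <<'E'
from h import *
M=ori(closex=True)
def fz():
    v=[]
    for _ in range(8): manip.dwell(.04); v.append(manip.get_ft_force()[2])
    return np.mean(v)
Z=.047;w={}
for n,x,y in(("left",-.004,.0975),("middle",-.003,-.0027),("right",.004,-.103)):
    if n=="left": manip.goto(W(x,y,.2),M)
    else: manip.move_straight(W(x,y,.13),M,velocity=.2)
    manip.move_straight(W(x,y,.075),velocity=.15); b=fz()
    if manip.move_straight(W(x,y,Z),velocity=.06,max_force=8): print("bump",n,manip.get_ee_pos());break
    manip.close_gripper(60); o=manip.get_opening()
    manip.move_straight(W(x,y,Z+.028),velocity=.06); manip.dwell(.2); f=fz()
    w[n]=b-f; print(n,"open",round(float(o),4),"weight",round(w[n],2),manip.get_t())
    if not .045<o<.06: print("bad grip");break
    if n=="right" and w[n]>max(w["left"],w["middle"])+1: print("right is heavy, keep");break
    manip.move_straight(W(x,y,Z+.0005),velocity=.05,max_force=15); manip.open_gripper()
    manip.move_straight(W(x,y,.13),velocity=.2)
c=manip.capture("side");cv2.imwrite("pics/s5.png",cv2.resize(c["img"][130:280,200:360,::-1],(640,600),interpolation=2))
print(manip.get_t())
E
```

```text
left open 0.051 weight 1.48 25.7333
middle open 0.0513 weight 4.5 30.9667
right open 0.0514 weight 1.68 36.35
37.95
```

View pics/s5.png

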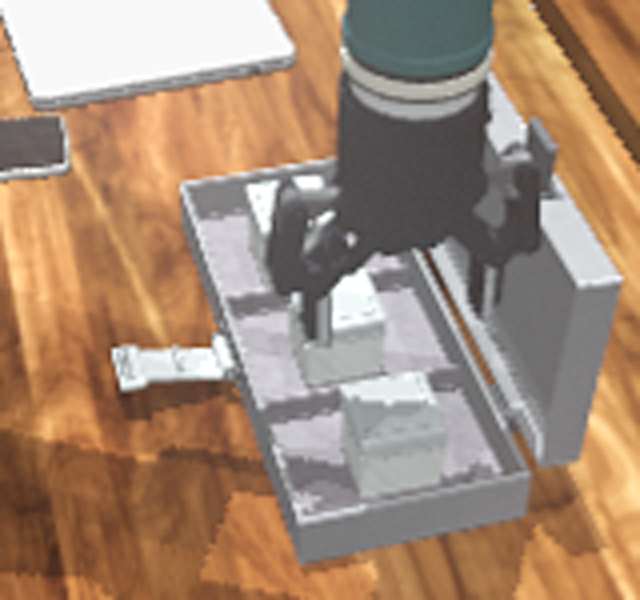

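The tins stand upright at (285,215), (340,330) and (392,430), and the lid is still open. The middle tin is the heavy one: 4.5 N against 1.5 and 1.7 N. I'll take it.

```bash
python3 - <<'E'
from h import *
M=ori(closex=True);x,y,Z=-.003,-.0027,.047
manip.move_straight(W(x,y,.13),M,velocity=.2); manip.move_straight(W(x,y,.075),velocity=.15)
b=manip.get_ft_force()[2]
print(manip.move_straight(W(x,y,Z),velocity=.06,max_force=8))
manip.close_gripper(70); print(manip.get_opening())
manip.move_straight(W(x,y,.1),velocity=.08); manip.move_straight(W(x,y,.29),velocity=.12)
manip.dwell(1.); print(manip.get_opening(),b-manip.get_ft_force()[2],manip.get_ee_pos(),manip.get_t())
c=manip.capture("side");cv2.imwrite("pics/s6.png",cv2.resize(c["img"][60:285,180:400,::-1],(586,600),interpolation=2))
E
```

```text
False
0.0510467821569501
0.05083667178314969 4.980254149092158 [ 0.53707014 -0.13575595  0.29002141] 43.6917
```

View pics/s6.png

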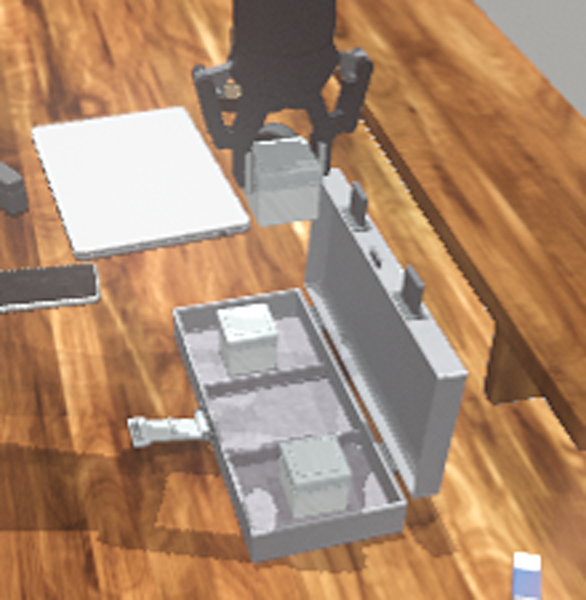

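The middle tin is held level in the air at (285,180). The other two stand in their compartments at (248,338) and (315,475), with the lid open and the latch down.

```bash
python3 -c "
from workcell import manip
print(manip.hand_in())"
```

```text
the job is handed in; nothing more can be done
None
```

I handed the job in at about 44 s with the middle tin, the heaviest at about 4.5 N against 1.5 N (left) and 1.7 N (right), held level about 25 cm above the desk; the light tins stand in their compartments and the lid and latch are open, but the hand-in returned no verdict.

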